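Hang the black tape roll on the tool stand's hook

ROBOT

A 7-joint arm with a two-finger parallel gripper is mounted at the origin on the work surface. World frame = base frame: x ahead of the robot, y to its left, z up, the work surface at z = 0. Lengths are in m, angles in rad, forces in N, time in s.
With the tool pointing down it reaches from about 0.4 to 0.925 m from the base axis. Payload 5.6 kg.
Tool frame: the origin (TCP) lies midway between the tips of the shut fingers; the grasp point (between the pads) lies 19 mm behind it; z points along the fingers, y is the line along which they close (so a half turn about z gives the same grasp; the last joint's range is limited). The gripper opens to 85 mm and grips with 20 to 120 N. Pads are 22 mm wide; open, the fingers measure 114 mm over their backs; the gripper's body (76 mm by 85 mm) begins 54 mm behind the grasp point. The pads swing forward as they close: fully open they stand 13 mm farther back than shut.
Start: joints at [-1.342, 0.468, -0.012, 1.603, 0.006, 1.071, -0.056], TCP at [0.175, 0.626, 0.192] pointing down, gripper open.
Joint ranges: [-2.53, 2.53], [-0.31, 2.02], [-1.57, 1.55], [0.28, 2.44], [-1.29, 4.43], [0.15, 1.84], [-2.92, 2.92]. Speed limits (rad/s): [2.57, 2.57, 3.14, 3.14, 3.14, 3.14, 3.14].

INTERFACE

Orientations are given as a unit quaternion [w, x, y, z].
In Python, from bench import robot gives the robot as it stands.
- The arm moves only by the tool servo_tool, never from a script. Its argument "increments" is text: rows parted by semicolons, each of 5 numbers parted by spaces: the closure, from 0 (fully open) to 1 (shut), then the shift along the tool's x, y, z each as a share of 3 cm, from -1 to 1, then the turn about the tool's z as a share of 8 degrees, from -1 to 1. A call has 1 to 8 rows; each row shifts and turns the commanded pose from where the row before left it, along the tool's axes as they then stand; what a row does not reach is not made up. A row lasts 1/8 s, in which the tool goes at most 62.5 mm and 10.7 degrees, less where a joint would pass 70% of its speed; a pose out of reach is approached as far as the arm can. A call with a number of a shift or a turn outside -1 to 1 is refused whole. A call with a gripper value outside its range is refused whole. The fingers move at their own pace and stop on an object; "squeeze" is the grip in N (left out, the last holds). Time passes only in rows, so rows that do not move let the fingers close. It gives the time, the measured TCP pose, the force, the opening and the grip force at its end, in the units of the state.
- robot.read_state(): the state, without advancing time (a new reading comes with each control period).
- robot.capture(name): name is "scene" or "top" or "wrist"; returns (picture, depth): 420x560x3 uint8, blue, green, red; 420x560 float32, m along the optical axis (not along the pixel's ray), 0 where there is no reading.
- robot.camera_info(name): a dict with "fx", "fy", "cx", "cy" (pixels), "R" (3x3) and "t" (3): a world point X has camera coordinates R X + t; the wrist camera has in their place "mount" (4x4, takes a point from camera to tool coordinates, whose origin is the TCP and whose axes are the flange's). Camera axes: x right, y down, z forward; pixel columns grow to the right and rows downward; lengths in m; the calibration is good to about 2 mm. A picture is of the moment at which its call begins: read the wrist's pose just before it. camera_info takes no time and is no camera call.
- robot.sign_off(): hands the job in; it is judged then, once.
The state is a dict: "clock": time; "joints": joint angles; "joint_vel": joint speeds; "joint_torque": joint torques, N m; "tool_pos": TCP position; "tool_rot": TCP orientation; "ft_force": force on the tool from outside, world axes, zero at the start; "wrist_torque": the same for the moment, N m; "gripper_width": finger opening in m; "grip_force": force on a finger pad.
Only numpy, scipy, OpenCV 4.12 (cv2) and the standard library are available. Lean on these libraries where they do the work, as an engineer would, in place of code of your own. Each camera call takes 0.05 s, during which the arm holds its last target. There are 200 camera calls.

TASK

Take the black roll of tape from the wooden rest and hang it on the steel hook under the head of the tool stand: bring it in from the hook's open side so that the hook passes through the roll's hole, then let it down into the throat, let go and leave it hanging still. Leave the other rolls and everything else on the table where they are.

Things in the scene. Friction and masses are not known exactly. Their poses are not given: they have to be found in the camera images.
- roll_black: Black tape roll, a rigid ring of outer diameter 84, hole diameter 42, width 22 along its axis, 0.12 kg (may vary by a third). Origin at the centre of the hole; its y axis is the ring's axis (horizontal at the start, the roll stands on its edge). Starts in any of the three places of the rest; it looks the same turned about y.
- roll_red: Red tape roll, same size and frame as the black one; a bystander standing in the rest.
- roll_yellow: Yellow tape roll, same size and frame as the black one; a bystander standing in the rest.
- rest: Fixed wooden rest, a plate 90 (x) by 250 (y) by 8 thick with two round bars along y (12 thick, axes at x -28 and +28, 14 above the table). Origin at the centre of its underside on the table. Three rolls stand on the bars at y -80, 0 and +80, roll axes along the rest's y, hole centres 53 above the table.
- stand: Fixed wooden tool stand. Origin on the table right below the hook's throat; x points away from the robot's side, y towards the post, z up. Post 34 by 36 at x -2, y 140; foot plate 110 (x) by 120 (y) by 18 high centred on the post. The space under the head on the hook's open side (-y) and robot's side (-x) is free.
- head_edge (a point): On the lower front edge of the stand's overhanging head, right in front of the throat, 292 above the table, axes as the stand's. From this point the head spans x 0 to +36, y -30 to +170, z 0 to +40, with three screwdriver handles on top up to z +88. It blocks a gripper coming straight down on a roll on the hook; one leaning back to the robot's side passes.
- hook_throat (a point): Middle of the hook's level arm, 215 above the table, axes as the stand's. The hook is a steel rod 7 thick: it comes down from the head at y +20, runs level along y from +20 to -20 and turns up at its open end (-y). A hung roll rests with the top of its hole on this arm, hole centre 17.5 below this point.
- hook_tip (a point): Centre of the round end of the hook's upturned tip, at y -24 and 14 above hook_throat; the metal ends 3.5 above this point. The hole must pass over tip and arm (together 21 high) when the roll goes in along +y.
- flask: Steel flask with red cap, 72 diameter, 200 high, bystander standing on the cutting board (19 high) beyond the rest; origin at the centre of its underside.
- can: Drink can, 66 diameter, 118 high, bystander on the cutting board; origin at the centre of its underside.
- jar: Green jar with red cap, 72 diameter, 90 high, bystander on the cutting board; origin at the centre of its underside.
- bowl: Glass bowl, 110 diameter, 50 high, bystander on the table; origin at the centre of its underside.
- screwdriver: Orange-handled screwdriver, about 200 long, lying on the table in front of the stand on the robot side; bystander.
There are look-alikes about, which are no part of the job. Of the things like the roll_black, leave any that is green, purple or white; of the rest the larger one is meant.

How it is judged:
By the outcome, as a careful person would: the job done as asked, in the order asked, and still so for the second after the job is handed in, with the robot touching nothing.
It also fails if it takes over 45 s, if anything falls off the work surface, if the arm or the gripper's body presses on something with over 40 N, if the wrist force passes 120 N, or if a joint passes its speed limit or range.

## Working session

There is one attempt and no reset: what is moved stays moved. The work goes in short steps, Python scripts to look and compute and a tool call to move; the robot and the scene stay as the last step left them, time stands still between calls to the robot, and variables do not carry over. Pictures are saved under pics/ and viewed, at most 10 in all, crops included, and the job is handed in when it is done.

Besides the shell and the picture viewer there is one more tool, called after "Call:" as name(argument=value, ...) on one line, values as JSON. servo_tool: Moves the arm, as the interface text tells. Its arguments: {"type":"object","properties":{"increments":{"type":"string"},"squeeze":{"type":"number"}},"required":["increments"]}

```bash
mkdir -p pics; cat > h.py <<'E'
import numpy as np, cv2
from bench import robot
def cloud(n):
    im,d=robot.capture(n); c=robot.camera_info(n)
    v,u=np.mgrid[0:420,0:560]
    P=np.stack([(u-c['cx'])/c['fx']*d,(v-c['cy'])/c['fy']*d,d],-1)
    W=(P-c['t'])@np.array(c['R'])
    W[d==0]=np.nan
    return im,d,W
E
python3 - <<'E'
from h import *
s=robot.read_state();print(s)
for n in('scene','top'):
    im,d,W=cloud(n);np.savez('pics/'+n,im=im,d=d,W=W);cv2.imwrite(f'pics/{n}0.png',im)
    print(n,{k:np.round(v,3).tolist() for k,v in robot.camera_info(n).items()})
E
```

```text
{'clock': 0.0, 'joints': array([-1.34199073,  0.46840235, -0.01161294,  1.60361225,  0.00600634,
        1.07138636, -0.05629695]), 'joint_vel': array([ 0.00071563, -0.00172669,  0.00128922,  0.00057522, -0.00044905,
       -0.0008026 ,  0.00020824]), 'joint_torque': array([ 1.84750270e-04, -5.32381725e+01,  2.19124148e-02, -2.51293999e+01,
        1.15293558e-02,  7.96937209e-03,  2.10409908e-06]), 'tool_pos': array([0.1744061 , 0.62552207, 0.19072676]), 'tool_rot': array([-5.81091451e-05,  1.35509014e-01,  9.90775717e-01, -8.84988963e-04]), 'ft_force': array([ 0.09577965, -0.19973444, -0.49695451]), 'wrist_torque': array([-0.03068731, -0.02626445,  0.01566356]), 'grip_force': 0.0, 'gripper_width': 0.08534048059401157}
scene {'fx': 480.529, 'fy': 480.529, 'cx': 284.971, 'cy': 215.088, 'R': [[-0.622, 0.783, 0.008], [0.524, 0.423, -0.739], [-0.582, -0.455, -0.673]], 't': [0.46, -0.044, 1.378]}
top {'fx': 402.958, 'fy': 402.958, 'cx': 277.566, 'cy': 208.037, 'R': [[0.025, -1.0, -0.006], [-0.987, -0.023, -0.161], [0.161, 0.01, -0.987]], 't': [-0.18, 0.52, 1.195]}
```

View pics/scene0.png

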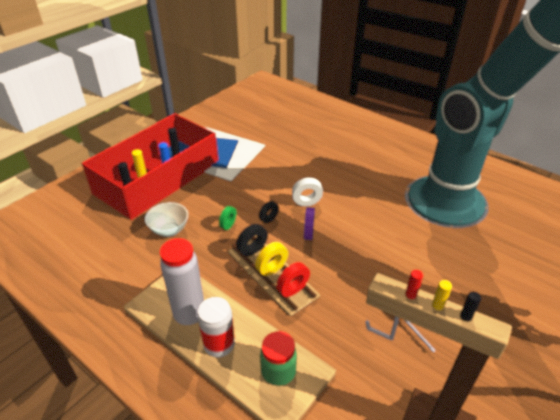

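View pics/top0.png

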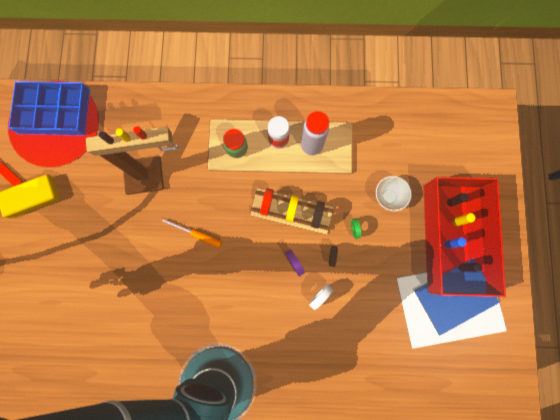

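The candidates are two black rings. The large one is in the rest at scene (252,239) / top (319,214). The small one lies loose at scene (269,211) / top (333,256). Green (scene 228,217), purple and white (308,192) are excluded, so the larger one in the rest is meant. The hook is on the right end of the head, at top (170,147) / scene (380,330), and it opens towards world -y.

```bash
cat > m.py <<'E'
from h import *
S=np.load('pics/scene.npz');T=np.load('pics/top.npz')
def fit(p): 
    r=cv2.minAreaRect((p[:,:2]*1000).astype(np.float32)); return np.round(r[0],1),np.round(r[1],1),round(r[2],1)
for nm,D in(('scene',S),('top',T)):
    W=D['W'];im=D['im'];hsv=cv2.cvtColor(im,cv2.COLOR_BGR2HSV)
    h,s,v=[hsv[...,i] for i in range(3)]
    near=(W[...,0]>.3)&(W[...,0]<.8)&(W[...,1]>-.35)&(W[...,1]<.15)&(W[...,2]>.012)&(W[...,2]<.12)
    for c,m in dict(black=(v<60),red=((h<6)|(h>174))&(s>170)&(v>90),yellow=(h>20)&(h<33)&(s>160)&(v>100)).items():
        n,l,st,ce=cv2.connectedComponentsWithStats((m&near).astype(np.uint8))
        for i in range(1,n):
            if st[i,4]>25:
                p=W[l==i]; print(nm,c,st[i].tolist(),'med',np.round(np.median(p,0),3),'lo',np.round(np.percentile(p,3,0),3),'hi',np.round(np.percentile(p,97,0),3), 'top',np.round(p[p[:,2]>.085].mean(0),3) if (p[:,2]>.085).sum()>3 else '')
    hd=(W[...,2]>.318)&(W[...,2]<.345)&(W[...,0]>.4)&(W[...,0]<.9)&(W[...,1]>.1)
    p=W[hd]; print(nm,'head top',hd.sum(),fit(p),np.median(p[:,2]),cv2.boxPoints(cv2.minAreaRect((p[:,:2]*1000).astype(np.float32))).round().tolist())
    hk=(W[...,2]>.19)&(W[...,2]<.28)&(W[...,0]>.4)&(W[...,0]<.9)&(W[...,1]>.15)&(W[...,1]<.45)
    p=W[hk];print(nm,'hook',hk.sum(), np.round(p[::max(1,len(p)//12)],3).tolist())
print(np.round(robot.camera_info('wrist')['mount'],3).tolist())
a=cv2.resize(S['im'][180:280,200:340],None,fx=4,fy=4,interpolation=2);b=cv2.resize(S['im'][265:365,355:495],None,fx=4,fy=4,interpolation=2)
cv2.imwrite('pics/c1.png',cv2.resize(np.hstack([a,b]),(800,286)))
E
python3 m.py
```

```text
scene black [259, 202, 19, 21, 249] med [ 0.39  -0.333  0.04 ] lo [ 0.365 -0.343  0.014] hi [ 0.417 -0.327  0.062] top 
scene black [236, 225, 31, 38, 628] med [ 0.516 -0.284  0.06 ] lo [ 0.48  -0.3    0.018] hi [ 0.549 -0.271  0.093] top [ 0.513 -0.286  0.09 ]
scene red [276, 262, 34, 36, 776] med [ 0.548 -0.129  0.065] lo [ 0.513 -0.146  0.02 ] hi [ 0.585 -0.116  0.094] top [ 0.548 -0.132  0.091]
scene red [201, 327, 32, 24, 437] med [ 0.776 -0.138  0.073] lo [ 0.746 -0.167  0.049] hi [ 0.789 -0.131  0.097] top [ 0.775 -0.144  0.092]
scene red [262, 332, 32, 31, 794] med [ 0.728 -0.027  0.108] lo [ 0.698 -0.054  0.102] hi [ 0.754 -0.002  0.111] top [ 0.728 -0.027  0.108]
scene yellow [255, 242, 33, 34, 763] med [ 0.53  -0.206  0.063] lo [ 0.495 -0.225  0.019] hi [ 0.567 -0.193  0.094] top [ 0.53 -0.21  0.09]
scene head top 3329 (array([642.4, 197.9]), array([ 39.3, 200.3]), 9.3) 0.33116679122285736 [[607.0, 294.0], [639.0, 96.0], [678.0, 102.0], [646.0, 300.0]]
scene hook 1027 [[0.653, 0.15, 0.273], [0.643, 0.251, 0.26], [0.647, 0.271, 0.275], [0.646, 0.272, 0.267], [0.648, 0.258, 
[... 602 characters left out ...]
p yellow [286, 195, 13, 28, 204] med [ 0.517 -0.21   0.088] lo [ 0.483 -0.225  0.056] hi [ 0.557 -0.196  0.097] top [ 0.522 -0.211  0.092]
top head top 1100 (array([637.3, 197.2]), array([ 37.8, 199.7]), 9.6) 0.3317245397158293 [[602.0, 292.0], [635.0, 96.0], [672.0, 102.0], [639.0, 299.0]]
top hook 243 [[0.646, 0.15, 0.23], [0.622, 0.247, 0.257], [0.637, 0.251, 0.195], [0.634, 0.25, 0.196], [0.62, 0.248, 0.234], [0.612, 0.254, 0.252], [0.61, 0.262, 0.25], [0.608, 0.269, 0.246], [0.608, 0.272, 0.238], [0.607, 0.273, 0.229], [0.607, 0.269, 0.22], [0.609, 0.264, 0.206], [0.61, 0.254, 0.19]]
[[0.0, -0.946, -0.323, 0.083], [1.0, 0.0, 0.0, 0.0], [0.0, -0.323, 0.946, -0.183], [0.0, 0.0, 0.0, 1.0]]
```

View pics/c1.png

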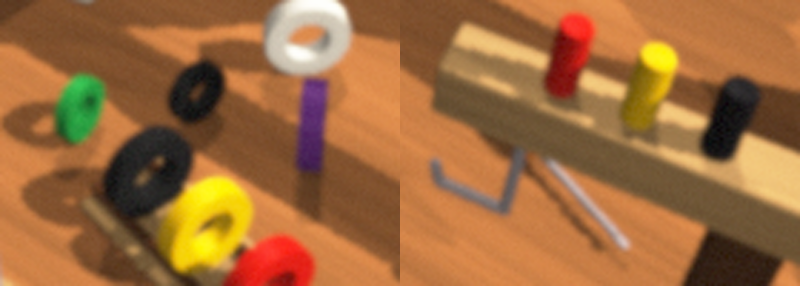

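The enlarged crop confirms it: the large black ring is in the rest and the small black one stands loose. The hook is seen at crop (437,163) to (505,208), tip towards -y. The stand is yawed about +9.4° and the rest about -13°. I'll go to a viewpoint in front of the hook.

Call:
servo_tool(increments="0 -0.5 -0.5 -0.6 0; 0 -0.85 -0.88 -0.6 0; 0 -0.85 -0.88 -0.6 0; 0 -0.85 -0.88 -0.6 0; 0 -0.85 -0.88 -0.6 0; 0 -0.85 -0.88 -0.6 0; 0 -0.85 -0.88 -0.6 0; 0 -0.85 -0.88 -0.6 0")

```text
clock: 1.1
tool_pos: [0.3076, 0.3804, 0.336]
tool_rot: [-0.0, 0.136, 0.991, -0.0]
ft_force: [0.8, 0.0, 0.1]
gripper_width: 0.0853
grip_force: 0.0
```

Call:
servo_tool(increments="0 -0.85 -0.88 -0.6 0; 0 -0.85 -0.88 -0.6 0; 0 -0.85 -0.88 -0.6 0; 0 -0.85 -0.88 -0.6 0; 0 -0.85 -0.88 0 0; 0 -0.85 -0.88 0 0; 0 -0.85 -0.88 0 0; 0 -0.85 -0.88 0 0")

```text
clock: 2.1
tool_pos: [0.4473, 0.1223, 0.4075]
tool_rot: [-0.0, 0.135, 0.991, -0.0]
ft_force: [0.6, -0.3, -0.6]
gripper_width: 0.0853
grip_force: 0.0
```

```bash
cat >> h.py <<'E'
from scipy.spatial.transform import Rotation as Ro
def wrist():
    s=robot.read_state(); im,d=robot.capture('wrist'); c=robot.camera_info('wrist')
    q=s['tool_rot'];R=Ro.from_quat(np.r_[q[1:],q[0]]).as_matrix();M=np.array(c['mount'])
    Rc=R@M[:3,:3];tc=R@M[:3,3]+s['tool_pos']
    v,u=np.mgrid[0:420,0:560]
    ray=np.stack([(u-c['cx'])/c['fx'],(v-c['cy'])/c['fy'],np.ones(u.shape)],-1)@Rc.T
    W=ray*d[...,None]+tc; W[d==0]=np.nan
    print('clock',s['clock'],'tcp',s['tool_pos'].round(4),'yaw',np.degrees(np.arctan2(-R[0,1],R[1,1])).round(2),'tilt',np.degrees(np.arccos(-R[2,2])).round(2))
    return im,d,W,ray,tc
def onplane(ray,tc,z): 
    k=(z-tc[2])/ray[...,2]; return tc+ray*k[...,None]
E
python3 - <<'E'
from h import *
im,d,W,ray,tc=wrist()
np.savez('pics/w1',im=im,d=d,W=W,ray=ray,tc=tc);cv2.imwrite('pics/w1.png',im)
m=(W[...,2]>.318)&(W[...,2]<.345)
p=(W[m][:,:2]*1000).astype(np.float32)
print(m.sum(),cv2.boxPoints(cv2.minAreaRect(p)).round(1).tolist() if m.sum() else '')
E
```

```text
clock 2.1 tcp [0.4473 0.1223 0.4075] yaw -15.57 tilt 0.02
2938 [[604.7000122070312, 293.6000061035156], [638.2999877929688, 96.9000015258789], [675.4000244140625, 103.19999694824219], [641.9000244140625, 299.8999938964844]]
```

View pics/w1.png

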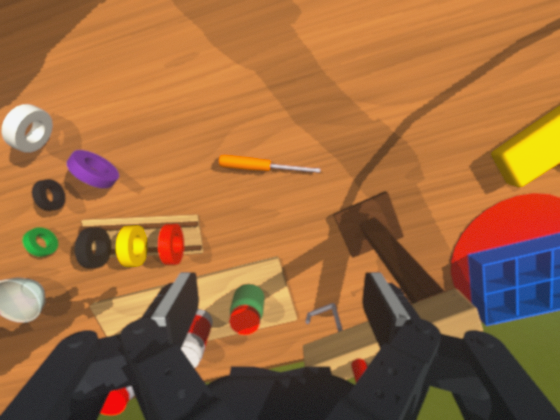

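Wrist view: the hook's arm runs from about (309,317) to (335,306), its riser goes on to (341,328), and the head's near end is at (305,350). The black, yellow and red rolls are at (93,247), (131,246) and (170,243).

```bash
python3 - <<'E'
from h import *
D=np.load('pics/w1.npz');im,W,ray,tc=D['im'],D['W'],D['ray'],D['tc']
hsv=cv2.cvtColor(im,cv2.COLOR_BGR2HSV)
# hook: points by depth in bbox
sub=np.zeros(im.shape[:2],bool);sub[296:335,298:350]=1
m=sub&(hsv[...,1]<90)
print(m.sum())
he=np.array([[.6383,.0969],[.6047,.2936]]);ys=he[1]-he[0];ys/=np.linalg.norm(ys);xs=np.array([ys[1],-ys[0]])
ctr=np.mean([[604.7,293.6],[638.3,96.9],[675.4,103.2],[641.9,299.9]],0)/1000
H=ctr-18e-3*xs-70e-3*ys;print('head_edge',H.round(4),'yaw',np.degrees(np.arctan2(-ys[0],ys[1])))
# stand coords of hook px on plane z=.215
P=onplane(ray,tc,.215)[...,:2]-H
for v in range(300,332,2):
    us=np.where(m[v])[0]
    if len(us): print(v,us.min(),us.max(),[( (P[v,u]@xs*1000).round(1),(P[v,u]@ys*1000).round(1)) for u in (us.min(),us.max())], 'z',np.nanmedian(W[v,us,2]).round(3))
# rolls: upper faces
h,s,v=[hsv[...,i] for i in range(3)]
for c,mm in dict(black=(v<70),red=((h<6)|(h>174))&(s>150),yellow=(h>20)&(h<33)&(s>150)).items():
    b=np.zeros_like(sub);b[220:275,70:195]=1
    mm=mm&b&(W[...,2]>.03)&(W[...,2]<.11)
    n,l,st,_=cv2.connectedComponentsWithStats(mm.astype(np.uint8));i=1+np.argmax(st[1:,4]);p=W[l==i]
    print(c,st[i].tolist(),'pct3/97',np.percentile(p,3,0).round(4),np.percentile(p,97,0).round(4),'top',p[p[:,2]>.088].mean(0).round(4))
cv2.imwrite('pics/c2.png',cv2.resize(im[285:365,285:365],(560,560),interpolation=2))
E
```

```text
246
head_edge [0.6341 0.1264] yaw 9.693618792750803
304 329 334 [(np.float64(16.7), np.float64(15.1)), (np.float64(20.0), np.float64(22.0))] z 0.216
306 324 335 [(np.float64(16.8), np.float64(6.8)), (np.float64(24.0), np.float64(22.1))] z 0.217
308 318 335 [(np.float64(16.3), np.float64(-2.9)), (np.float64(27.4), np.float64(20.7))] z 0.218
310 314 335 [(np.float64(17.0), np.float64(-9.9)), (np.float64(30.8), np.float64(19.4))] z 0.218
312 310 336 [(np.float64(17.8), np.float64(-16.9)), (np.float64(34.9), np.float64(19.4))] z 0.219
314 308 337 [(np.float64(19.8), np.float64(-21.2)), (np.float64(39.0), np.float64(19.4))] z 0.219
316 307 337 [(np.float64(22.6), np.float64(-24.1)), (np.float64(42.4), np.float64(18.1))] z 0.223
318 307 338 [(np.float64(26.0), np.float64(-25.6)), (np.float64(46.6), np.float64(18.1))] z 0.246
320 306 338 [(np.float64(28.8), np.float64(-28.5)), (np.float64(50.1), np.float64(16.7))] z 0.231
322 306 339 [(np.float64(32.2), np.float64(-30.0)), (np.float64(54.3), np.float64(16.7))] z 0.256
324 337 340 [(np.float64(56.5), np.float64(12.5)), (np.float64(58.5), np.float64(16.8))] z 0.262
326 337 340 [(np.float64(60.0), np.float64(11.1)), (np.float64(62.0), np.float64(15.4))] z 0.266
328 338 340 [(np.float64(64.2), np.float64(11.1)), (np.float64(65.6), np.float64(14.0))] z 0.269
330 339 340 [(np.float64(68.5), np.float64(11.1)), (np.float64(69.2), np.float64(12.6))] z 0.273
black [76, 228, 34, 40, 950] pct3/97 [ 0.4701 -0.2953  0.0314] [ 0.5395 -0.2698  0.0944] top [ 0.5067 -0.2845  0.0921]
red [158, 224, 25, 40, 811] pct3/97 [ 0.5045 -0.1401  0.032 ] [ 0.5721 -0.1141  0.0947] top [ 0.5423 -0.1308  0.0922]
yellow [117, 226, 30, 41, 1002] pct3/97 [ 0.4869 -0.2198  0.0317] [ 0.56   -0.1919  0.0946] top [ 0.525  -0.2082  0.0922]
```

View pics/c2.png

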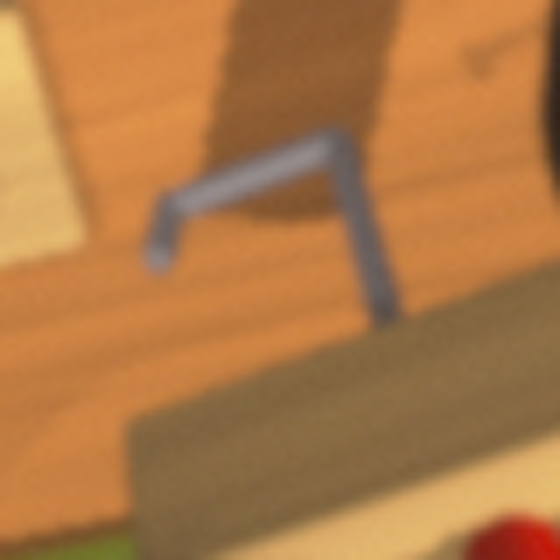

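The hook lies 20 mm behind the head's front edge, so the throat is at about (0.654, 0.130), which fits the post at x -2. A vertical tool must stay at x_s ≤ -58 mm to clear the head. I'll therefore grip the roll by its robot-side rim (tool 45 mm off centre) and let the hook enter off-centre in the hole. Now to the rest.

Call:
servo_tool(increments="0 -0.29 -0.9 0.3 0; 0 -0.29 -0.9 0.5 0; 0 -0.29 -0.9 0.5 0; 0 -0.29 -0.9 0.5 0; 0 -0.29 -0.9 0.5 0; 0 -0.29 -0.9 0.5 0; 0 -0.29 -0.9 0.5 0; 0 -0.29 -0.9 0.5 0")

```text
clock: 3.15
tool_pos: [0.4558, -0.1039, 0.293]
tool_rot: [-0.0, 0.135, 0.991, 0.0]
ft_force: [-0.2, -0.5, 0.7]
gripper_width: 0.0853
grip_force: 0.0
```

Call:
servo_tool(increments="0 -0.29 -0.9 0.5 0; 0 -0.29 -0.9 0.5 0; 0 -0.29 -0.9 0.5 0; 0 -0.29 -0.9 0.5 0; 0 -0.29 -0.9 0.5 0; 0 -0.29 -0.9 0.5 0; 0 0 0 0.2 -0.32; 0 0 0 0 0")

```text
clock: 4.15
tool_pos: [0.4623, -0.2732, 0.1969]
tool_rot: [-0.001, 0.114, 0.993, 0.0]
ft_force: [1.2, 0.3, 0.2]
gripper_width: 0.0851
grip_force: 0.0
```

```bash
python3 - <<'E'
from h import *
im,d,W,ray,tc=wrist()
np.savez('pics/w2',im=im,d=d,W=W,ray=ray,tc=tc)
hsv=cv2.cvtColor(im,cv2.COLOR_BGR2HSV);h,s,v=[hsv[...,i] for i in range(3)]
Z=W[...,2]
for c,mm in dict(black=(v<75),red=((h<6)|(h>174))&(s>150),yellow=(h>20)&(h<33)&(s>150)).items():
    mm=mm&(Z>.03)&(Z<.11)&(np.abs(W[...,0]-.52)<.08)&(W[...,1]<-.05)&(W[...,1]>-.33)
    n,l,st,_=cv2.connectedComponentsWithStats(mm.astype(np.uint8))
    if n<2: continue
    i=1+np.argmax(st[1:,4]);p=W[l==i]
    yr=np.array([.2256,.974]);xr=np.array([.974,-.2256])
    a=p[:,:2]@xr;b=p[:,:2]@yr
    # rim circle fit in (a,z): outer surface top pixels
    q=p[:,2]>.06
    print(c,st[i].tolist(),'a',np.percentile(a,[2,98]).round(4),'b',np.percentile(b,[2,98]).round(4),'b top',np.percentile(b[p[:,2]>.085],[3,50,97]).round(4),'a top',np.percentile(a[p[:,2]>.092],[3,50,97]).round(4),'zmax',np.percentile(p[:,2],99).round(4))
cv2.imwrite('pics/w2.png',im)
E
```

```text
clock 4.15 tcp [ 0.4623 -0.2732  0.1969] yaw -13.08 tilt 0.1
black [266, 198, 20, 68, 1214] a [0.5186 0.5878] b [-0.1761 -0.1574] b top [-0.1758 -0.1671 -0.1574] a top [0.5456 0.5581 0.5729] zmax 0.0952
red [391, 197, 43, 68, 2074] a [0.5184 0.5873] b [-0.018   0.0011] b top [-0.0178 -0.0094  0.0008] a top [0.5452 0.5582 0.5725] zmax 0.0951
yellow [329, 197, 31, 70, 1907] a [0.5185 0.5918] b [-0.0978 -0.0769] b top [-0.0975 -0.0876 -0.0769] a top [0.546  0.5581 0.5722] zmax 0.0952
```

View pics/w2.png

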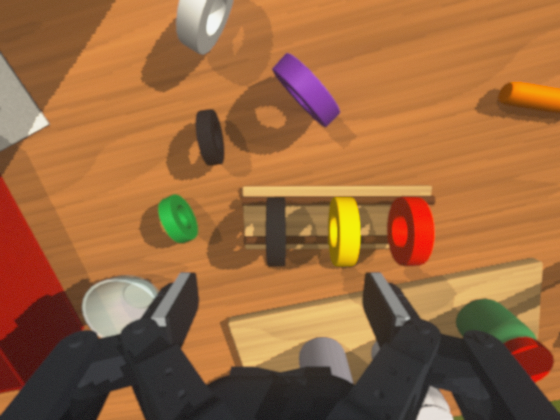

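The wrist view shows black at (275,230), yellow at (344,230) and red at (410,230). They stand 80 mm apart in the rest with their tops at z 0.095, all consistent. The tool is almost above the rim, so I descend.

Call:
servo_tool(increments="0.35 -0.05 -0.16 0.5 0; 0.35 0 0 0.9 0; 0.35 0 0 0.9 0; 0.35 0 0 0.9 0; 0.35 0 0 0.9 0; 0.35 0 0 0.8 0; 0.35 0 0 0.55 0; 0.35 0 0 0 0", squeeze=90)

```text
clock: 5.2
tool_pos: [0.4625, -0.278, 0.0331]
tool_rot: [-0.001, 0.113, 0.994, 0.0]
ft_force: [0.1, -0.4, 0.5]
gripper_width: 0.0559
grip_force: 0.0
```

Call:
servo_tool(increments="1 0 0 0 0; 1 0 0 0 0; 1 0 0 0 0; 1 0 0 0 0; 1 0 0 0 0; 1 0 0 -0.2 0; 1 0 0 -0.4 0; 1 0 0 -0.4 0")

```text
clock: 6.2
tool_pos: [0.4634, -0.2786, 0.0653]
tool_rot: [0.0, 0.113, 0.994, -0.0]
ft_force: [0.9, 0.2, 0.1]
gripper_width: -0.0002
grip_force: 0.0
```

The fingers shut on nothing. I'll lift clear and look.

Call:
servo_tool(increments="0 0 0 -0.8 0; 0 0 0 -1 0; 0 0 0 -1 0; 0 0 0 -1 0; 0 0 0 -0.5 0; 0 0 0 0 0")

```text
clock: 6.95
tool_pos: [0.4638, -0.2785, 0.1941]
tool_rot: [0.001, 0.113, 0.994, 0.0]
ft_force: [0.3, 1.0, -0.1]
gripper_width: 0.0853
grip_force: 0.0
```

```bash
cat > rolls.py <<'E'
from h import *
im,d,W,ray,tc=wrist()
hsv=cv2.cvtColor(im,cv2.COLOR_BGR2HSV);h,s,v=[hsv[...,i] for i in range(3)]
Z=W[...,2];yr=np.array([.2256,.974]);xr=np.array([.974,-.2256])
for c,mm in dict(black=(v<75),red=((h<6)|(h>174))&(s>150),yellow=(h>20)&(h<33)&(s>150)).items():
    mm=mm&(Z>.03)&(Z<.11)&(np.abs(W[...,0]-.52)<.08)&(W[...,1]<-.05)&(W[...,1]>-.33)
    n,l,st,_=cv2.connectedComponentsWithStats(mm.astype(np.uint8))
    i=1+np.argmax(st[1:,4]);p=W[l==i];a=p[:,:2]@xr;b=p[:,:2]@yr
    print(c,st[i].tolist(),'a',np.percentile(a,[1,99]).round(4),'b top',np.percentile(b[p[:,2]>.085],[3,50,97]).round(4),'a top',np.percentile(a[p[:,2]>.092],[3,50,97]).round(4))
    k=np.argsort(a)[:12];print('  nearest a,z:',[(x.round(4),z.round(3)) for x,z in zip(a[k],p[k,2])][::3])
    q=np.c_[2*a,2*p[:,2],np.ones(len(a))][p[:,2]>.07];r=(a**2+p[:,2]**2)[p[:,2]>.07]
cv2.imwrite('pics/w3.png',im[150:420,150:450])
E
python3 rolls.py
```

```text
clock 6.95 tcp [ 0.4638 -0.2785  0.1941] yaw -13.0 tilt 0.13
black [270, 196, 21, 69, 1246] a [0.5184 0.5908] b top [-0.1761 -0.1665 -0.157 ] a top [0.5459 0.558  0.573 ]
  nearest a,z: [(np.float64(0.5179), np.float64(0.055)), (np.float64(0.5182), np.float64(0.054)), (np.float64(0.5182), np.float64(0.054)), (np.float64(0.5183), np.float64(0.053))]
red [396, 195, 44, 69, 2026] a [0.518  0.5882] b top [-0.0178 -0.0094  0.001 ] a top [0.5455 0.5584 0.5726]
  nearest a,z: [(np.float64(0.5176), np.float64(0.055)), (np.float64(0.5177), np.float64(0.055)), (np.float64(0.5179), np.float64(0.05)), (np.float64(0.5179), np.float64(0.054))]
yellow [333, 195, 33, 70, 2013] a [0.5183 0.594 ] b top [-0.0975 -0.0877 -0.0768] a top [0.5456 0.5583 0.5727]
  nearest a,z: [(np.float64(0.5176), np.float64(0.056)), (np.float64(0.5178), np.float64(0.055)), (np.float64(0.5179), np.float64(0.05)), (np.float64(0.518), np.float64(0.054))]
```

View pics/w3.png

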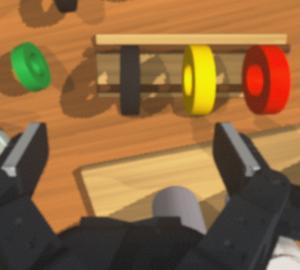

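The black roll is still in its place (crop (130,80)), with its near edge at rest-x 0.5176. The overlap was only about 6 mm, so I'll retry a little deeper and check the width before lifting.

Call:
servo_tool(increments="0.35 -0.04 0 0.5 0; 0.35 0 0 0.9 0; 0.35 0 0 0.9 0; 0.35 0 0 0.9 0; 0.35 0 0 0.9 0; 0.35 0 0 0.8 0; 0.35 0 0 0.45 0; 0.35 0 0 0 0")

```text
clock: 8.0
tool_pos: [0.4631, -0.2783, 0.0311]
tool_rot: [-0.002, 0.114, 0.994, 0.0]
ft_force: [-0.2, -0.7, 0.6]
gripper_width: 0.0553
grip_force: 0.0
```

Call:
servo_tool(increments="0.65 0 0 0 0; 0.85 0 0 0 0; 1 0 0 0 0; 1 0 0 0 0")

```text
clock: 8.5
tool_pos: [0.4643, -0.2781, 0.0332]
tool_rot: [-0.0, 0.113, 0.994, 0.001]
ft_force: [-2.7, 2.5, 5.6]
gripper_width: 0.0
grip_force: 2.9
```

```bash
python3 rolls.py; python3 - <<'E'
from bench import robot
s=robot.read_state();print(s['gripper_width'],s['grip_force'],s['ft_force'],s['tool_pos'])
E
```

```text
clock 8.5 tcp [ 0.4643 -0.2781  0.0332] yaw -13.0 tilt 0.06
black [251, 257, 19, 43, 354] a [0.5074 0.5196] b top [-0.1787 -0.1763 -0.1739] a top [0.5075 0.5081 0.5087]
  nearest a,z: [(np.float64(0.5071), np.float64(0.104)), (np.float64(0.5074), np.float64(0.103)), (np.float64(0.5075), np.float64(0.093)), (np.float64(0.5075), np.float64(0.096))]
red [478, 255, 82, 133, 8441] a [0.5178 0.595 ] b top [-0.0187 -0.0174 -0.0109] a top [0.549  0.5626 0.5726]
  nearest a,z: [(np.float64(0.5169), np.float64(0.054)), (np.float64(0.5172), np.float64(0.053)), (np.float64(0.5173), np.float64(0.049)), (np.float64(0.5173), np.float64(0.053))]
yellow [370, 255, 79, 107, 5525] a [0.518  0.5754] b top [-0.0976 -0.086  -0.077 ] a top [0.5444 0.5485 0.5543]
  nearest a,z: [(np.float64(0.5173), np.float64(0.058)), (np.float64(0.5175), np.float64(0.054)), (np.float64(0.5176), np.float64(0.053)), (np.float64(0.5176), np.float64(0.054))]
0.00010707552255900444 3.003748179089598 [-2.43978359  2.74329767  5.55148312] [ 0.46429601 -0.27803032  0.03314614]
```

```bash
python3 - <<'E'
import cv2
im=cv2.imread('pics/w3.png');cv2.imwrite('pics/w4.png',cv2.resize(im,(660,594),interpolation=2))
E
```

View pics/w4.png

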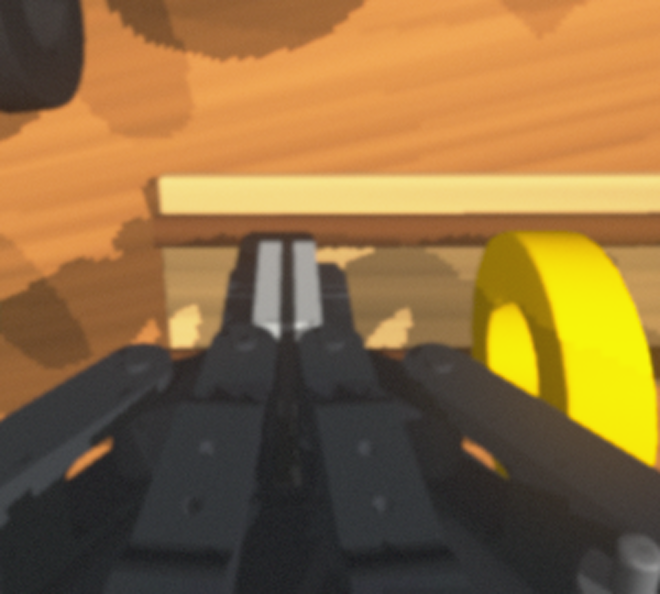

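The view shows the fingers fully shut and the roll squeezed forward, so the rim overlap is still too shallow. I'll reopen, go a few mm deeper and close again.

Call:
servo_tool(increments="0.45 0 0 0 0; 0.45 -0.1 0 0 0; 0.45 0 0 0 0; 0.8 0 0 0 0; 1 0 0 0 0; 1 0 0 0 0", squeeze=40)

```text
clock: 9.3
tool_pos: [0.4645, -0.2795, 0.0333]
tool_rot: [-0.002, 0.114, 0.993, 0.001]
ft_force: [-11.0, 3.0, 15.4]
gripper_width: 0.0005
grip_force: 15.1
```

Call:
servo_tool(increments="0.4 0 0 0 0; 0.4 -0.08 0 0.1 0; 0.4 0 0 0.05 0; 0.8 0 0 0 0; 1 0 0 0 0; 1 0 0 0 0", squeeze=60)

```text
clock: 10.05
tool_pos: [0.4631, -0.2829, 0.0302]
tool_rot: [-0.004, 0.116, 0.993, 0.0]
ft_force: [-22.5, 2.8, 33.2]
gripper_width: 0.0009
grip_force: 38.3
```

The quick reopenings may have been too short, leaving part-shut fingers pushing the roll. I'll back off, open properly, and check that the roll has settled.

Call:
servo_tool(increments="0.9 0.4 0 0 0; 0.2 0.4 0.1 -0.15 0; 0.2 0 0 0 0; 0.2 0 0 0 0; 0.2 0 0 0 0")

```text
clock: 10.68
tool_pos: [0.4476, -0.2715, 0.0326]
tool_rot: [0.0, 0.113, 0.994, -0.0]
ft_force: [0.4, -0.7, -0.1]
gripper_width: 0.0685
grip_force: 0.0
```

```bash
sed -i 's/w3.png/w5.png/' rolls.py; python3 rolls.py
```

```text
clock 10.675 tcp [ 0.4476 -0.2715  0.0326] yaw -12.98 tilt 0.03
black [242, 280, 59, 92, 3407] a [0.5188 0.5765] b top [-0.1778 -0.1661 -0.156 ] a top [0.5436 0.5449 0.5459]
  nearest a,z: [(np.float64(0.5178), np.float64(0.052)), (np.float64(0.5181), np.float64(0.054)), (np.float64(0.5182), np.float64(0.054)), (np.float64(0.5184), np.float64(0.057))]
red [467, 278, 93, 134, 7742] a [0.5178 0.5803] b top [-0.0185 -0.0154 -0.0058] a top [0.5462 0.5586 0.5719]
  nearest a,z: [(np.float64(0.5169), np.float64(0.056)), (np.float64(0.517), np.float64(0.055)), (np.float64(0.5173), np.float64(0.057)), (np.float64(0.5173), np.float64(0.056))]
yellow [375, 278, 56, 49, 1372] a [0.4902 0.5269] b top [-0.1161 -0.1156 -0.1152] a top [0.4896 0.4902 0.4909]
  nearest a,z: [(np.float64(0.4896), np.float64(0.105)), (np.float64(0.4898), np.float64(0.109)), (np.float64(0.49), np.float64(0.103)), (np.float64(0.4902), np.float64(0.096))]
```

The roll is back in place (near edge 0.518, b -0.167). I'll go in open with 10 mm overlap and close.

Call:
servo_tool(increments="0.2 -0.3 -0.12 0 0; 0.2 -0.35 0 0.05 0; 0.2 0 0 0 0; 0.6 0 0 0 0; 0.8 0 0 0 0; 0.8 0 0 0 0")

```text
clock: 11.48
tool_pos: [0.4649, -0.2793, 0.0312]
tool_rot: [-0.0, 0.113, 0.994, 0.0]
ft_force: [-0.7, -0.2, 1.5]
gripper_width: 0.0171
grip_force: 0.7
```

Call:
servo_tool(increments="0.4 0 0 0 0; 0.4 0 0 0 0; 0.4 -0.15 0 0 0; 0.4 0 0 0 0; 0.8 0 0 0 0; 0.85 0 0 0 0; 0.85 0 0 0 0")

```text
clock: 12.35
tool_pos: [0.4697, -0.2803, 0.0312]
tool_rot: [0.0, 0.113, 0.994, 0.0]
ft_force: [0.5, -0.2, 0.9]
gripper_width: 0.0214
grip_force: 51.3
```

The roll is gripped at width 21.4, but only with the tool 39 mm off its centre. On the robot's side the head (edge at -20) would demand ≥43 mm. The head's far side reaches only +16 mm, so gripping the far rim with the tool turned half round gives enough room. I'll let go, rise, and check joint 7 for the half turn.

Call:
servo_tool(increments="0.3 0 0 0 0; 0.3 0 0 0 0; 0.3 0 0 0 0; 0.3 0 0 -0.9 0; 0.3 0 0 -0.9 0; 0.3 0 0 -0.9 0; 0.3 0 0 -0.9 0; 0.3 0 0 -0.3 0")

```text
clock: 13.35
tool_pos: [0.4703, -0.2808, 0.1496]
tool_rot: [0.001, 0.113, 0.994, -0.0]
ft_force: [0.5, 0.1, -0.6]
gripper_width: 0.06
grip_force: 0.0
```

```bash
python3 - <<'E'
from bench import robot
import numpy as np
s=robot.read_state();print(s['joints'].round(3),s['gripper_width'],s['tool_pos'])
T=np.load('pics/w1.npz');W=T['W'];sc=np.load('pics/scene.npz')
# anything above z=.15 behind the head (stand coords)
xs=np.array([.9857,.1684]);ys=np.array([-.1684,.9857]);t=np.array([.6538,.1298])
for n,W in (('w',W),('s',sc['W'])):
    q=W[...,:2]-t;X=q@xs;Y=q@ys;Z=W[...,2]
    m=(X>.022)&(X<.16)&(Y>-.2)&(Y<.1)&(Z>.1);print(n,m.sum(),np.round([X[m].min(),X[m].max(),Y[m].min(),Y[m].max(),Z[m].max()],3) if m.sum() else '')
    m=(X>-.03)&(X<.03)&(Y>-.05)&(Y<.2)&(Z>.345)&(Z<.45);print('handles',np.round([X[m].min(),X[m].max(),Y[m].min(),Y[m].max(),Z[m].max()],3) if m.sum() else '')
E
```

```text
[-0.122  0.411  0.758  1.935 -0.351  0.929  2.152] 0.059950469987431636 [ 0.47030704 -0.28083314  0.1495548 ]
w 577 [ 0.022  0.073 -0.199 -0.137  0.111]
handles [-0.012 -0.002  0.021  0.037  0.358]
s 759 [ 0.022  0.075 -0.2   -0.138  0.113]
handles [-0.009  0.01   0.02   0.118  0.382]
```

Call:
servo_tool(increments="0.3 0 0 0 0.5; 0.3 0 0 0 1; 0.3 0 0 0 1; 0.3 0 0 0 1")

```text
clock: 13.85
tool_pos: [0.4691, -0.2801, 0.1474]
tool_rot: [-0.001, 0.352, 0.936, 0.0]
ft_force: [0.0, -0.2, -0.0]
gripper_width: 0.0599
grip_force: 0.0
```

```bash
python3 - <<'E'
from bench import robot
s=robot.read_state();print(s['joints'].round(3),s['tool_pos'],s['clock'])
E
```

```text
[-0.207  0.449  0.878  1.941 -0.424  0.948  1.728] [ 0.46910397 -0.2800791   0.14736087] 13.85
```

Call:
servo_tool(increments="0.3 0 0 0 1; 0.3 0 0 0 1; 0.3 0 0 0 1; 0.3 0 0 0 1; 0.3 0 0 0 1; 0.3 0 0 0 1; 0.3 0 0 0 1; 0.3 0 0 0 1")

```text
clock: 14.85
tool_pos: [0.4691, -0.2801, 0.1474]
tool_rot: [-0.0, 0.795, 0.607, -0.0]
ft_force: [-0.2, -0.3, -0.6]
gripper_width: 0.06
grip_force: 0.0
```

Call:
servo_tool(increments="0.3 0 0 0 1; 0.3 0 0 0 1; 0.3 0 0 0 1; 0.3 0 0 0 1; 0.3 0 0 0 1; 0.3 0 0 0 1; 0.3 0 0 0 1; 0.3 0 0 0 1")

```text
clock: 15.85
tool_pos: [0.4692, -0.2802, 0.1473]
tool_rot: [-0.0, 0.996, 0.093, -0.001]
ft_force: [1.1, -0.3, -0.1]
gripper_width: 0.0599
grip_force: 0.0
```

```bash
cat > st.py <<'E'
from h import *
s=robot.read_state();q=s['tool_rot'];R=Ro.from_quat(np.r_[q[1:],q[0]]).as_matrix();p=s['tool_pos']
a=p[:2]@[.974,-.2256];b=p[:2]@[.2256,.974]
d=p[:2]-[.6538,.1298];print(s['clock'],'j',s['joints'].round(3),'p',p.round(4),'tooly ang',np.degrees(np.arctan2(R[1,1],R[0,1])).round(2),'rest a,b',a.round(4),b.round(4),'stand x,y',(d@[.9857,.1684]).round(4),(d@[-.1684,.9857]).round(4),'f',s['ft_force'].round(1),'w',s['gripper_width'].round(4),'g',round(s['grip_force'],1))
E
python3 st.py
```

```text
Traceback (most recent call last):
  File "st.py", line 4, in <module>
    d=p[:2]-[.6538,.1298];print(s['clock'],'j',s['joints'].round(3),'p',p.round(4),'tooly ang',np.degrees(np.arctan2(R[1,1],R[0,1])).round(2),'rest a,b',a.round(4),b.round(4),'stand x,y',(d@[.9857,.1684]).round(4),(d@[-.1684,.9857]).round(4),'f',s['ft_force'].round(1),'w',s['gripper_width'].round(4),'g',round(s['grip_force'],1))
                                                                                                                                                                                                                                                                                 ^^^^^^^^^^^^^^^^^^^^^^^^
AttributeError: 'float' object has no attribute 'round'
```

Call:
servo_tool(increments="0.3 0 0 0 1; 0.3 0 0 0 1; 0.3 0 0 0 0.96; 0.3 0.8 0 0 0; 0.3 1 0 0 0; 0.3 0.97 0 0 0; 0.3 0 0 0.4 0; 0.3 0 0 0.9 0")

```text
clock: 16.85
tool_pos: [0.55, -0.299, 0.108]
tool_rot: [0.0, 0.994, -0.111, 0.0]
ft_force: [0.6, 0.0, -0.9]
gripper_width: 0.0598
grip_force: 0.0
```

```bash
sed -i "s/s\['gripper_width'\].round(4)/s['gripper_width']/" st.py; python3 st.py
```

```text
16.85 j [-0.374  0.966  1.339  1.786 -0.999  1.259 -0.545] p [ 0.55  -0.299  0.108] tooly ang -102.74 rest a,b 0.6031 -0.1672 stand x,y -0.1745 -0.4052 f [ 0.6  0.  -0.9] w 0.05984849900491091 g 0.0
```

Call:
servo_tool(increments="0.3 0 0 0.9 0; 0.3 0 0 0.9 0; 0.3 0 0 0.75 0; 0.3 0 0 0 0; 0.7 0 0 0 0; 0.82 0 0 0 0; 0.82 0 0 0 0", squeeze=60)

```text
clock: 17.73
tool_pos: [0.5516, -0.2989, 0.0338]
tool_rot: [0.0, 0.994, -0.11, 0.001]
ft_force: [0.7, 0.3, 2.3]
gripper_width: 0.0151
grip_force: 0.9
```

```bash
python3 st.py
```

```text
17.725 j [-0.337  1.042  1.244  1.819 -1.098  1.166 -0.497] p [ 0.5516 -0.2989  0.0338] tooly ang -102.68 rest a,b 0.6047 -0.1667 stand x,y -0.173 -0.4054 f [0.7 0.3 2.3] w 0.015126500265599443 g 0.9
```

Call:
servo_tool(increments="0.4 0 0 0 0; 0.4 0 0 0 0; 0.4 -0.1 0 0 0; 0.7 0 0 0 0; 0.85 0 0 0 0; 0.85 0 0 0 0")

```text
clock: 18.48
tool_pos: [0.5477, -0.2981, 0.0327]
tool_rot: [0.0, 0.994, -0.111, 0.0]
ft_force: [-0.4, -0.1, 0.5]
gripper_width: 0.0185
grip_force: 54.7
```

```bash
python3 st.py
```

```text
18.475 j [-0.339  1.041  1.244  1.827 -1.097  1.164 -0.493] p [ 0.5477 -0.2981  0.0327] tooly ang -102.7 rest a,b 0.6008 -0.1668 stand x,y -0.1766 -0.4039 f [-0.4 -0.1  0.5] w 0.018544967041824685 g 54.7
```

Call:
servo_tool(increments="0.5 0 0 0 0; 0.5 -0.04 0 0 0; 0.75 0 0 0 0; 0.9 0 0 0 0; 0.9 0 0 0 0; 0.9 0 0 -0.15 0; 0.9 0 0 -0.3 0; 0.9 0 0 -0.3 0")

```text
clock: 19.48
tool_pos: [0.5466, -0.2979, 0.056]
tool_rot: [0.0, 0.994, -0.111, 0.0]
ft_force: [-0.6, 0.4, -0.9]
gripper_width: 0.0191
grip_force: 55.8
```

```bash
python3 st.py
```

```text
19.475 j [-0.352  1.015  1.275  1.822 -1.066  1.19  -0.506] p [ 0.5466 -0.2979  0.056 ] tooly ang -102.7 rest a,b 0.5996 -0.1668 stand x,y -0.1777 -0.4035 f [-0.6  0.4 -0.9] w 0.01906196600598593 g 55.8
```

Held (width 19 mm, lifted). I'll rise and align with the stand, then travel.

Call:
servo_tool(increments="0.9 0 0 -0.6 -0.4; 0.9 0 0 -0.9 -0.6; 0.9 0 0 -0.9 -0.6; 0.9 0 0 -0.9 -0.6; 0.9 0 0 -0.9 -0.6; 0.9 0 0 -0.9 0; 0.9 0.4 -0.5 0 0; 0.9 0.8 -0.95 0 0")

```text
clock: 20.48
tool_pos: [0.5744, -0.2483, 0.2079]
tool_rot: [-0.0, 0.997, 0.083, 0.0]
ft_force: [0.8, 0.2, -1.9]
gripper_width: 0.0189
grip_force: 55.9
```

```bash
python3 st.py
```

```text
20.475 j [-0.493  0.825  1.398  1.703 -0.836  1.355 -0.346] p [ 0.5744 -0.2483  0.2079] tooly ang -80.47 rest a,b 0.6155 -0.1123 stand x,y -0.1419 -0.3594 f [ 0.8  0.2 -1.9] w 0.01891671482115324 g 55.9
```

Call:
servo_tool(increments="0.9 0.75 -0.92 0 0; 0.9 0.75 -0.92 0 0; 0.9 0.75 -0.92 0 0; 0.9 0.75 -0.92 0 0; 0.9 0.75 -0.92 0 0; 0.9 0.75 -0.92 0 0; 0.9 0.75 -0.92 0 0; 0.9 0.75 -0.92 0 0")

```text
clock: 21.48
tool_pos: [0.715, 0.0023, 0.2064]
tool_rot: [-0.0, 0.996, 0.085, -0.001]
ft_force: [0.3, -0.6, -1.2]
gripper_width: 0.0188
grip_force: 55.9
```

```bash
python3 st.py; python3 - <<'E'
from h import *
im,d,W=cloud('scene');np.savez('pics/s2',im=im,W=W,d=d)
cv2.imwrite('pics/s2.png',cv2.resize(im[150:390,220:540],(800,600),interpolation=2))
E
```

```text
21.475 j [-0.755  0.957  1.36   1.459 -0.933  1.467 -0.798] p [0.715  0.0023 0.2064] tooly ang -80.22 rest a,b 0.6959 0.1636 stand x,y 0.0388 -0.1359 f [ 0.3 -0.6 -1.2] w 0.018774034581529934 g 55.9
```

View pics/s2.png

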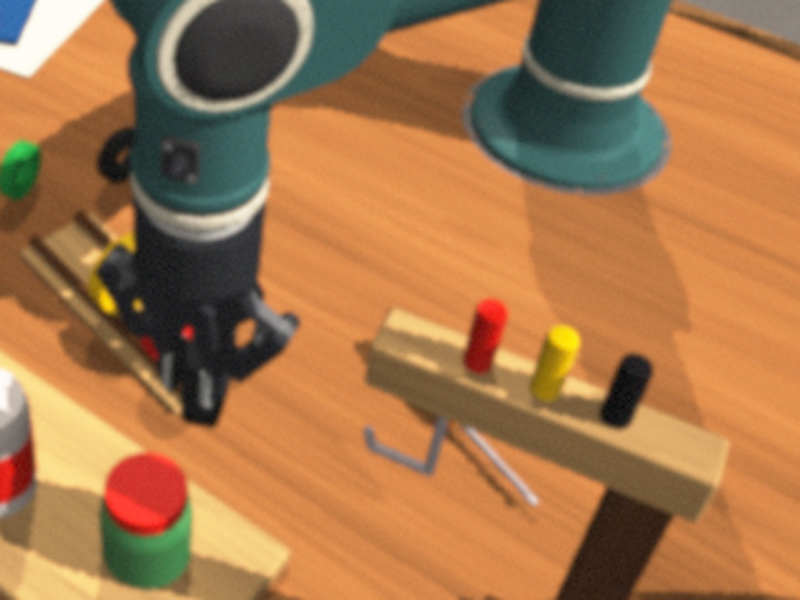

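The picture shows the roll held behind the fingers at (205,350). The arm's elbow stays on the -y side, clear of the head, and the hook is free at (370-445, 420-470). I'll set the entry line.

Call:
servo_tool(increments="0.9 0.25 -0.7 0.1 0; 0.9 0.24 -0.7 0.06 0; 0.9 0 0 0 0; 0.9 0 0 0 0")

```text
clock: 22.02
tool_pos: [0.722, 0.0423, 0.2035]
tool_rot: [0.0, 0.996, 0.084, -0.0]
ft_force: [0.2, -1.2, -1.9]
gripper_width: 0.0189
grip_force: 56.0
```

```bash
python3 st.py;  python3 st.py
```

```text
22.025 j [-0.799  0.971  1.358  1.44  -0.945  1.471 -0.86 ] p [0.722  0.0423 0.2035] tooly ang -80.35 rest a,b 0.6937 0.204 stand x,y 0.0524 -0.0978 f [ 0.2 -1.2 -1.9] w 0.01892165402941566 g 56.0
22.025 j [-0.799  0.971  1.358  1.44  -0.945  1.471 -0.86 ] p [0.722  0.0423 0.2035] tooly ang -80.35 rest a,b 0.6937 0.204 stand x,y 0.0524 -0.0978 f [ 0.2 -1.2 -1.9] w 0.01892165402941566 g 56.0
```

Call:
servo_tool(increments="0.9 0.05 -0.5 0.05 0; 0.9 0 -0.5 0 0; 0.9 0 -0.5 0 0; 0.9 0 0 0 0")

```text
clock: 22.52
tool_pos: [0.7161, 0.0904, 0.2016]
tool_rot: [-0.0, 0.996, 0.086, -0.0]
ft_force: [-0.5, -0.3, -1.0]
gripper_width: 0.0189
grip_force: 56.0
```

```bash
python3 st.py
```

```text
22.525 j [-0.869  0.976  1.364  1.446 -0.952  1.472 -0.916] p [0.7161 0.0904 0.2016] tooly ang -80.09 rest a,b 0.6771 0.2496 stand x,y 0.0548 -0.0493 f [-0.5 -0.3 -1. ] w 0.01886052406223439 g 56.0
```

Call:
servo_tool(increments="0.9 -0.03 -0.3 0 0; 0.9 0 -0.3 0 0; 0.9 0 0 0 0")

```text
clock: 22.9
tool_pos: [0.7123, 0.1064, 0.2018]
tool_rot: [-0.0, 0.996, 0.085, -0.0]
ft_force: [0.8, -0.1, -1.3]
gripper_width: 0.0191
grip_force: 56.0
```

```bash
python3 st.py
```

```text
22.9 j [-0.895  0.976  1.368  1.451 -0.953  1.472 -0.938] p [0.7123 0.1064 0.2018] tooly ang -80.21 rest a,b 0.6697 0.2644 stand x,y 0.0537 -0.0329 f [ 0.8 -0.1 -1.3] w 0.0190787817731758 g 56.0
```

No contact force; the tip is entering the hole. I'll continue.

Call:
servo_tool(increments="0.9 0 -0.3 0 0; 0.9 0 -0.3 0 0; 0.9 0 -0.3 0 0; 0.9 0 0 0 0")

```text
clock: 23.4
tool_pos: [0.7074, 0.1333, 0.2017]
tool_rot: [-0.0, 0.996, 0.085, -0.0]
ft_force: [-0.7, -0.2, 0.1]
gripper_width: 0.019
grip_force: 56.3
```

```bash
python3 st.py
```

```text
23.4 j [-0.934  0.979  1.372  1.451 -0.957  1.475 -0.974] p [0.7074 0.1333 0.2017] tooly ang -80.2 rest a,b 0.6589 0.2895 stand x,y 0.0534 -0.0055 f [-0.7 -0.2  0.1] w 0.019038995927064706 g 56.3
```

Call:
servo_tool(increments="0.9 0 0 0.2 0; 0.9 0 0 0.2 0; 0.9 0 0 0.1 0; 0.9 0 0 0 0")

```text
clock: 23.9
tool_pos: [0.707, 0.1312, 0.1867]
tool_rot: [0.0, 0.996, 0.084, -0.001]
ft_force: [-4.7, -1.0, 3.5]
gripper_width: 0.0182
grip_force: 57.2
```

```bash
python3 st.py
```

```text
23.9 j [-0.931  0.992  1.362  1.467 -0.968  1.456 -0.966] p [0.707  0.1312 0.1867] tooly ang -80.35 rest a,b 0.659 0.2873 stand x,y 0.0526 -0.0075 f [-4.7 -1.   3.5] w 0.018170924830264414 g 57.2
```

Contact with the hook is up and towards the robot (-4.7, +3.5 N), just as expected for the hook in the off-centre hole. I'll release gently so the pads damp the swing.

Call:
servo_tool(increments="0.82 0 0 0 0; 0.78 0 0 0 0; 0.77 0 0 0 0; 0.76 0 0 0 0; 0.75 0 0 0 0; 0.74 0 0 0 0; 0.73 0 0 0 0; 0.72 0 0 0 0", squeeze=20)

```text
clock: 24.9
tool_pos: [0.708, 0.1313, 0.1871]
tool_rot: [0.0, 0.996, 0.084, 0.0]
ft_force: [-1.0, 0.1, 0.8]
gripper_width: 0.0234
grip_force: 0.0
```

```bash
python3 st.py
```

```text
24.9 j [-0.931  0.992  1.362  1.466 -0.969  1.454 -0.966] p [0.708  0.1313 0.1871] tooly ang -80.33 rest a,b 0.6599 0.2876 stand x,y 0.0536 -0.0076 f [-1.   0.1  0.8] w 0.023365631954609296 g 0.0
```

Call:
servo_tool(increments="0.65 0 0 0 0; 0.55 0 0 0 0; 0.5 0 0 0 0; 0.5 0.2 0 0 0; 0.5 0.4 0 0 0; 0.5 0.6 0 0 0; 0.5 0.6 0 0 0; 0.5 0 0 0 0")

```text
clock: 25.9
tool_pos: [0.762, 0.1407, 0.1864]
tool_rot: [0.0, 0.996, 0.085, -0.0]
ft_force: [0.2, 0.2, -0.2]
gripper_width: 0.0423
grip_force: 0.0
```

```bash
cat > chk.py <<'E'
from h import *
import sys
for k in range(2):
    im,d,W=cloud('scene')
    q=W[...,:2]-[.6538,.1298];X=q@[.9857,.1684];Y=q@[-.1684,.9857];Z=W[...,2]
    m=(cv2.cvtColor(im,cv2.COLOR_BGR2HSV)[...,2]<75)&(abs(X)<.05)&(abs(Y)<.05)&(Z>.12)&(Z<.28)
    print(m.sum(),[np.percentile(A[m],[2,50,98]).round(4).tolist() for A in (X,Y,Z)] if m.sum() else '', robot.read_state()['clock'])
cv2.imwrite('pics/'+sys.argv[1],cv2.resize(im[200:400,300:500],(560,560),interpolation=2))
E
python3 st.py; python3 chk.py s3.png
```

```text
25.9 j [-0.835  1.044  1.32   1.294 -0.995  1.502 -1.03 ] p [0.762  0.1407 0.1864] tooly ang -80.26 rest a,b 0.7105 0.3089 stand x,y 0.1085 -0.0075 f [ 0.2  0.2 -0.2] w 0.042330907714621405 g 0.0
1 [[0.0042, 0.0042, 0.0042], [0.0167, 0.0167, 0.0167], [0.2287, 0.2287, 0.2287]] 25.95
4 [[0.003, 0.0037, 0.0045], [0.0165, 0.0166, 0.017], [0.2277, 0.2388, 0.2461]] 26.0
```

Call:
servo_tool(increments="0.5 0.3 0.3 -0.2 0; 0.5 0.3 0.8 -0.5 0; 0.5 0 1 -0.5 0; 0.5 0 1 -0.5 0; 0.5 0 1 -0.5 0; 0.5 0 1 0 0; 0.5 0 1 0 0; 0.5 0 0 0 0")

```text
clock: 27.0
tool_pos: [0.809, -0.0416, 0.2538]
tool_rot: [0.001, 0.997, 0.081, 0.0]
ft_force: [0.2, -0.3, 0.4]
gripper_width: 0.0426
grip_force: 0.0
```

```bash
python3 st.py; python3 chk.py s4.png
```

```text
27.0 j [-0.516  1.016  1.308  1.089 -0.964  1.618 -0.894] p [ 0.809  -0.0416  0.2538] tooly ang -80.67 rest a,b 0.7974 0.142 stand x,y 0.1241 -0.195 f [ 0.2 -0.3  0.4] w 0.04261946397319364 g 0.0
695 [[-0.0238, 0.0202, 0.0416], [-0.0155, -0.0045, 0.0035], [0.1778, 0.2287, 0.2397]] 27.05
703 [[-0.0212, 0.0228, 0.0442], [-0.0154, -0.0044, 0.0035], [0.1775, 0.2283, 0.2398]] 27.1
```

View pics/s4.png

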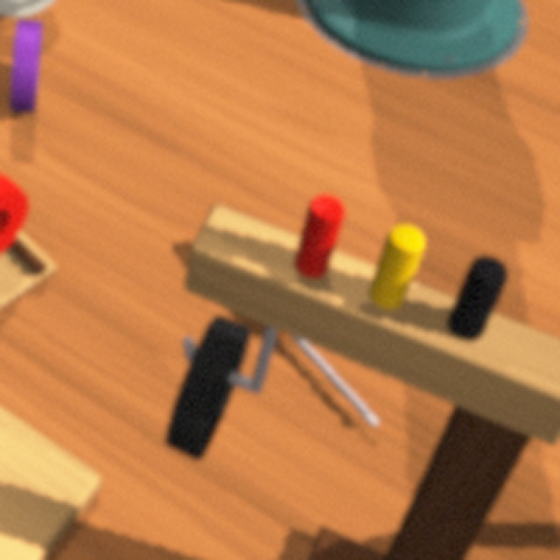

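The black roll hangs on the hook at (210,385), with the tip showing at (190,348), but it still swings. I'll wait for it to settle.

Call:
servo_tool(increments="0.5 0 0 0 0; 0.5 0 0 0 0; 0.5 0 0 0 0; 0.5 0 0 0 0; 0.5 0 0 0 0; 0.5 0 0 0 0; 0.5 0 0 0 0; 0.5 0 0 0 0")

```text
clock: 28.1
tool_pos: [0.8095, -0.0364, 0.2529]
tool_rot: [-0.0, 0.996, 0.085, 0.0]
ft_force: [-0.6, -0.0, 0.9]
gripper_width: 0.0427
grip_force: 0.0
```

Call:
servo_tool(increments="0.5 0 0 0 0; 0.5 0 0 0 0; 0.5 0 0 0 0; 0.5 0 0 0 0; 0.5 0 0 0 0; 0.5 0 0 0 0; 0.5 0 0 0 0; 0.5 0 0 0 0")

```text
clock: 29.1
tool_pos: [0.8096, -0.0364, 0.2529]
tool_rot: [0.0, 0.996, 0.085, 0.0]
ft_force: [0.4, 0.5, 1.1]
gripper_width: 0.0429
grip_force: 0.0
```

Call:
servo_tool(increments="0.5 0 0 0 0; 0.5 0 0 0 0; 0.5 0 0 0 0; 0.5 0 0 0 0; 0.5 0 0 0 0; 0.5 0 0 0 0; 0.5 0 0 0 0; 0.5 0 0 0 0")

```text
clock: 30.1
tool_pos: [0.8096, -0.0364, 0.2529]
tool_rot: [-0.0, 0.996, 0.085, 0.0]
ft_force: [-0.5, -0.1, -1.0]
gripper_width: 0.0426
grip_force: 0.0
```

Call:
servo_tool(increments="0.5 0 0 0 0; 0.5 0 0 0 0; 0.5 0 0 0 0; 0.5 0 0 0 0; 0.5 0 0 0 0; 0.5 0 0 0 0; 0.5 0 0 0 0; 0.5 0 0 0 0")

```text
clock: 31.1
tool_pos: [0.8095, -0.0364, 0.2529]
tool_rot: [-0.0, 0.996, 0.085, -0.0]
ft_force: [-0.3, -0.0, 0.1]
gripper_width: 0.0429
grip_force: 0.0
```

```bash
sed -i 's/range(2)/range(8)/' chk.py; python3 chk.py s5.png
```

```text
699 [[-0.0236, 0.0208, 0.0425], [-0.0154, -0.0044, 0.0035], [0.1773, 0.2283, 0.2397]] 31.15
701 [[-0.0237, 0.0207, 0.0427], [-0.0155, -0.0044, 0.0035], [0.1776, 0.2283, 0.2396]] 31.2
700 [[-0.023, 0.0206, 0.0428], [-0.0153, -0.0044, 0.0035], [0.177, 0.2285, 0.2396]] 31.25
701 [[-0.0245, 0.0209, 0.0426], [-0.0154, -0.0044, 0.0035], [0.1771, 0.2284, 0.2401]] 31.3
698 [[-0.0229, 0.0209, 0.0426], [-0.0153, -0.0044, 0.0035], [0.1777, 0.2288, 0.2398]] 31.35
701 [[-0.0237, 0.0208, 0.0426], [-0.0155, -0.0045, 0.0036], [0.1774, 0.2286, 0.2396]] 31.4
702 [[-0.0232, 0.0205, 0.0428], [-0.0153, -0.0043, 0.0035], [0.1766, 0.2287, 0.2398]] 31.45
700 [[-0.0235, 0.0208, 0.0427], [-0.0155, -0.0044, 0.0035], [0.178, 0.2283, 0.2397]] 31.5
```

It is still: the top is at z 0.2397, which matches a hole centre 17.5 mm below the arm, and nothing moves over 0.4 s. I'm handing in.

```bash
python3 -c "
from bench import robot
print(robot.sign_off())"
```

```text
the job is handed in; nothing more can be done
None
```

The black roll hangs still on the steel hook with the gripper clear of it, and I handed the job in at about 31.5 s; the red and yellow rolls were still in place when last measured, before the final grasp, and I did not check the rest of the table at the end.

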